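# Punch the pilot mark for the last screw of a stool repair

### The job

The split tread of the folded step stool is bridged by a steel mending plate, and one of its four screw holes is still without a screw. Take the red self-centring punch from its wooden block, let its nose settle centrally in that open hole and press it straight down with a steady 15 N or so for about a second so the pin marks the wood, without forcing it. Then lift it straight off without scraping it over the plate or tread and stand it back in its hole in the block, leaving the things on the stool where they are.

Things in the scene. Friction and masses are not known exactly. Their poses are not given: they have to be found in the camera images.
- punch: Self-centring screw-hole punch, round, 90 mm long, about 0.18 kg. Origin: underside centre of its dark steel guard disc, z up the handle. Above it: disc 33 mm wide, 5 mm thick; red grip 22 mm wide from 5 to 58 mm; dark cap to 68 mm. Below it: brass nose to 22 mm. At the start it stands upright, disc on the block, nose in the block's hole.
- pin_tip (a point): Point of the steel pin (3 mm thick) fixed to the handle inside the nose, 19.5 mm below the punch's origin: it comes out once the nose is pushed in 2.5 mm. It marks the wood well when the whole downward push on the punch is held steady at about 15 N (13 to 17) for a second; over 20 N spoils it. The nose spring alone never reaches 7 N.
- nose_tip (a point): Flat tip (6 mm wide) of the brass nose, a sleeve 12 mm wide ending in a 90 degree cone; 22 mm below the punch's origin when fully out. The nose is sprung: it slides up into the handle at most 14 mm, starting at 2 N and rising 0.3 N per mm.
- block: Dark wooden block fixed to the bench, 150 x 70 x 40 mm (x, y, z), origin at the centre of its underside. Its round hole for the punch is 19 mm wide and 32 mm deep. Three thin drill bits stand 24 mm high at its other end.
- block_hole0 (a point): Centre of the mouth of the block's hole for the punch, level with the block's top (40 mm above the bench), 35 mm along the block's +x from its middle. The standing punch has its origin here.
- hole: The open screw hole in the plate, no screw in it. Origin: centre of its mouth, in the plate's top face, z up. Countersunk at 90 degrees, 13 mm wide at the mouth, 7 mm at 3 mm depth, then straight through the 4 mm plate. The nose well centred rests with its tip 3.5 mm below the mouth; off centre it rests higher on the slope, which pushes it towards the centre.
- stool: Folded wooden step stool, fixed, 270 mm deep (x), 460 long (y), tread top 78 mm above the bench. Origin on the bench under its middle. On the tread's middle: a flat steel plate 140 (x) x 32 x 4 mm with four holes on its centre line at x = -51, -17, 17, 51 mm; three are filled flush by brass cross-slot screws; the open one may be any of the four.
- jug: Orange plastic measuring jug, open top, 84 mm wide and 110 mm high plus a side handle, standing on the stool; origin under its middle. To be left alone.
- jar: Closed white ceramic jar, 66 mm wide, 85 mm high, standing on the stool; origin under its middle. To be left alone.
- bottle: Green glass bottle with a black twist cap, 54 mm wide, 150 mm high, standing on the stool; origin under its middle. To be left alone.
- pliers: Steel pliers with blue handles, about 165 mm long, 55 mm wide, 12 mm high, lying on the stool; origin under the pivot. To be left alone.
- plate_top (a point): Middle of the top face of the steel mending plate, 82 mm above the bench. The wood below it was torn out by the old screw to an unknown depth: hard wood lies 4.5 to 12.5 mm below the plate's top, so once the nose has settled the handle goes down 3.5 to 11.5 mm more until the pin meets wood. A mark over 1.5 mm off the open hole's axis is useless.
- screw_a: Brass countersunk cross-slot screw, head 13 mm wide, already home and flush in one of the plate's other holes; fixed. Origin: centre of its head's top face.
- screw_b: Brass countersunk cross-slot screw, head 13 mm wide, already home and flush in one of the plate's other holes; fixed. Origin: centre of its head's top face.
- screw_c: Brass countersunk cross-slot screw, head 13 mm wide, already home and flush in one of the plate's other holes; fixed. Origin: centre of its head's top face.
There are look-alikes about, which are no part of the job. Of the things like the punch, leave any that is blue, orange or purple; of the rest the larger one is meant.

How it is judged:
By the outcome, as a careful person would: the job done as asked, in the order asked, and still so for the second after the job is handed in, with the robot touching nothing.
It also fails if it takes over 72 s, if anything falls off the work surface, if the arm or the gripper's body presses on something with over 40 N, if the wrist force passes 120 N, or if a joint passes its speed limit or range.

### The arm

A 7-joint arm with a two-finger parallel gripper is mounted at the origin on the work surface. World frame = base frame: x ahead of the robot, y to its left, z up, the work surface at z = 0. Lengths are in m, angles in rad, forces in N, time in s.
With the tool pointing down it reaches from about 0.375 to 0.925 m from the base axis. Payload 3.1 kg.
Tool frame: the origin (TCP) lies on the centre line of the jaws, within the pads' length; the fingertips stand 14 mm ahead of it and the grasp point (between the pads) lies 5 mm behind it; z points along the fingers, y is the line along which they close (so a half turn about z gives the same grasp; the last joint's range is limited). The gripper opens to 85 mm and grips with 20 to 120 N. Pads are 22 mm wide; open, the fingers measure 114 mm over their backs; the gripper's body (76 mm by 85 mm) begins 54 mm behind the grasp point. The pads swing forward as they close: fully open they stand 13 mm farther back than shut.
Start: joints at [1.244, 0.383, 0.044, 1.598, -0.018, 1.161, -0.05], TCP at [0.147, -0.633, 0.245] pointing down, gripper open.
Joint ranges: [-2.61, 2.61], [-0.41, 2.15], [-1.48, 1.57], [0, 2.5], [-1.57, 4.71], [0.05, 1.97], [-2.85, 2.85]. Speed limits (rad/s): [2.79, 2.79, 3.14, 3.14, 3.14, 3.14, 3.14].

### API

Orientations are given as a unit quaternion [x, y, z, w].
In Python, from rig import monitor, eyes, job gives the robot as it stands.
- The arm moves only by the tool drive_tool, never from a script. Its argument "rows" is a list of rows, each an object of numbers: "dx", "dy", "dz": the shift along the world's x, y, z normalised to -1 to 1, where 1 is 0.12 m; "rx", "ry", "rz": the turn, a rotation vector about the world's x, y, z normalised to -1 to 1, where 1 is pi/2 rad. In form: [{"dx": .., "dy": .., "dz": .., "rx": .., "ry": .., "rz": ..}, ...]. A call has 1 to 8 rows; each row is the pose to reach, as a shift and turn from the pose commanded when the call began; what a row does not reach only later rows make up. A row lasts 1/8 s, in which the tool goes at most 62.5 mm and 10.7 degrees, less where a joint would pass 70% of its speed; a pose out of reach is approached as far as the arm can. A call with a number of a shift or a turn outside -1 to 1 is refused whole. A call with a gripper value outside its range is refused whole. "grip" is the closure, from -1 (fully open) to 1 (shut), set as the call begins (left out, the last holds). The fingers move at their own pace and stop on an object; "newtons" is the grip in N (left out, the last holds). Time passes only in rows, so rows that repeat a pose let the fingers close. It gives the time, the measured TCP pose, the force, the opening and the grip force at its end, in the units of the state.
- monitor.observe(): the state, without advancing time (a new reading comes with each control period).
- eyes.get_image(name): name is "scene" or "top"; returns a dict with "img" (480x640x3 uint8, red, green, blue), "fx", "fy", "cx", "cy" (pixels), "extrinsics" (4x4, takes a point from camera to world coordinates). Camera axes: x right, y down, z forward; pixel columns grow to the right and rows downward; lengths in m; the calibration is good to about 2 mm. A picture is of the moment at which its call begins. There is no depth.
- job.finish_job(): hands the job in; it is judged then, once.
The state is a dict: "clock": time; "joint_pos": joint angles; "qd": joint speeds; "tau": joint torques, N m; "position": TCP position; "tcp_rot": TCP orientation; "wrist_force": force on the tool from outside, world axes, zero at the start; "torque": the same for the moment, N m; "opening": opening from 0.0 (shut) to 1.0 (fully open); "grip_force": force on a finger pad.
Only numpy, scipy, OpenCV 4.12 (cv2) and the standard library are available. Lean on these libraries where they do the work, as an engineer would, in place of code of your own. Each camera call takes 0.05 s, during which the arm holds its last target. There are 200 camera calls.

## Working session

There is one attempt and no reset: what is moved stays moved. The work goes in short steps, Python scripts to look and compute and a tool call to move; the robot and the scene stay as the last step left them, time stands still between calls to the robot, and variables do not carry over. Pictures are saved under pics/ and viewed, at most 10 in all, crops included, and the job is handed in when it is done.

Besides the shell and the picture viewer there is one more tool, called after "Call:" by a JSON object that holds its "api" and its "payload". drive_tool: Moves the arm, as the interface text tells. Its arguments: {"type":"object","properties":{"rows":{"type":"array","items":{"type":"object","properties":{"dx":{"type":"number"},"dy":{"type":"number"},"dz":{"type":"number"},"rx":{"type":"number"},"ry":{"type":"number"},"rz":{"type":"number"}}}},"grip":{"type":"number"},"newtons":{"type":"number"}},"required":["rows"]}

```bash
mkdir -p pics; cat > h.py <<'E'
import numpy as np, cv2
from rig import monitor, eyes, job
def grab(n,f=None):
    d=eyes.get_image(n)
    if f: cv2.imwrite('pics/'+f,cv2.cvtColor(d['img'],cv2.COLOR_RGB2BGR))
    return d
def ray(d,u,v):
    E=np.array(d['extrinsics']); r=E[:3,:3]@np.array([(u-d['cx'])/d['fx'],(v-d['cy'])/d['fy'],1]); return E[:3,3],r
def onz(d,u,v,z):
    o,r=ray(d,u,v); return o+r*(z-o[2])/r[2]
def proj(d,p):
    E=np.array(d['extrinsics']); c=E[:3,:3].T@(np.array(p)-E[:3,3]); return d['fx']*c[0]/c[2]+d['cx'],d['fy']*c[1]/c[2]+d['cy']
E
python3 - <<'E'
from h import *
for n in('scene','top'):
    d=grab(n,n+'0.png'); print(n,d['fx'],d['cx'],d['cy'],np.round(d['extrinsics'],3).tolist())
print(monitor.observe())
E
```

```text
scene 515.8677600068402 319.9593089187597 239.63381416439702 [[-0.816, 0.317, -0.483, 1.146], [0.577, 0.477, -0.663, 0.855], [0.02, -0.82, -0.572, 0.739], [0.0, 0.0, 0.0, 1.0]]
top 488.63804018264335 316.79940806114894 241.881789100172 [[-0.004, -0.994, 0.111, 0.462], [-1.0, 0.003, -0.005, 0.09], [0.005, -0.111, -0.994, 1.151], [0.0, 0.0, 0.0, 1.0]]
{'clock': 0.1, 'joint_pos': array([ 1.24420659,  0.38375474,  0.04382999,  1.59941975, -0.01787973,
        1.16120341, -0.04993904]), 'qd': array([ 0.00062127, -0.00037074, -0.00023276, -0.00181967,  0.00103108,
       -0.00066121,  0.00016887]), 'tau': array([ 2.34196465e-03, -4.34734082e+01,  1.02940645e+00, -2.50453466e+01,
        1.09220459e-02,  5.49037577e-03,  1.42650077e-05]), 'position': array([ 0.14723169, -0.63226089,  0.24401037]), 'tcp_rot': array([ 9.93460188e-01,  1.14172782e-01, -2.06668280e-04, -1.17855454e-03]), 'wrist_force': array([ 0.12784298,  0.26592615, -0.26457031]), 'torque': array([ 0.0037593 ,  0.01526357, -0.02580382]), 'grip_force': 0.0, 'opening': 1.001814228841623}
```

View pics/scene0.png

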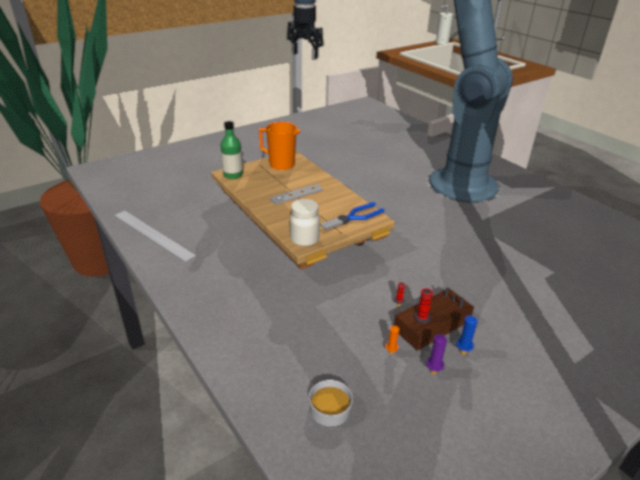

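View pics/top0.png

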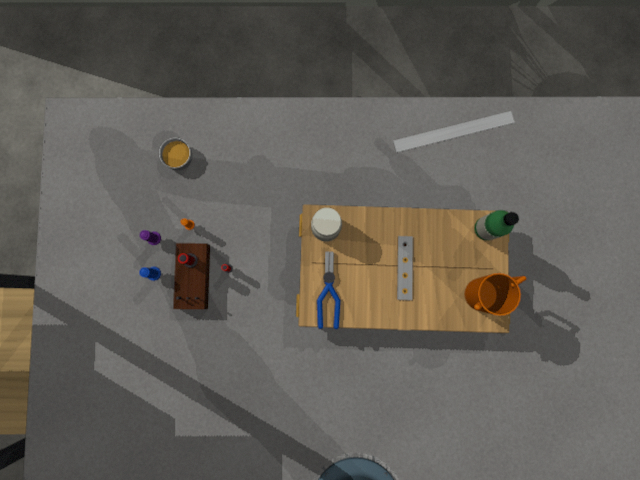

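The scene view shows five punch-like things: red in the block at (425,303), small red at (400,292), orange at (392,340), purple at (437,353) and blue at (468,335). In the top view these are at (186,259), (226,267), (187,223), (150,237) and (150,272). I choose the larger red one, standing in the block. The plate is at top (405,268), and its open hole is probably the dark one at (405,244). I'll check both in a close crop.

```bash
python3 - <<'E'
from h import *
d=grab('top');s=grab('scene')
a=d['img'][225:325,140:240];b=d['img'][225:310,365:450]
c=s['img'][270:370,380:480]; e=s['img'][170:215,255:335]
R=lambda x:cv2.resize(x,(390,290),interpolation=cv2.INTER_CUBIC)
o=np.vstack([np.hstack([R(a),R(b)]),np.hstack([R(c),R(e)])])
cv2.imwrite('pics/crop1.png',o[:,:,::-1])
# punch axis: red masks
def cent(img,m,lo=60):
    n,l,st,c=cv2.connectedComponentsWithStats(m.astype(np.uint8))
    return [(st[i].tolist(),np.round(c[i],1).tolist()) for i in range(1,n) if st[i][4]>=lo]
for q,nm,roi in((d,'top',(170,240,200,290)),(s,'scene',(385,455,270,340))):
    h=cv2.cvtColor(q['img'],cv2.COLOR_RGB2HSV);m=((h[...,0]<4)|(h[...,0]>174))&(h[...,1]>190)&(h[...,2]>70)
    mm=np.zeros_like(m);x0,x1,y0,y1=roi;mm[y0:y1,x0:x1]=m[y0:y1,x0:x1];print(nm,cent(q['img'],mm,8))
# plate in top
i=d['img'].astype(int);sat=i.max(2)-i.min(2)
m=(sat<25)&(i.max(2)>90);mm=np.zeros_like(m);mm[225:310,390:420]=m[225:310,390:420]
r=cv2.minAreaRect(np.argwhere(mm)[:,::-1].astype(np.float32));print(r)
bx=cv2.boxPoints(r);print([np.round(onz(d,*p,.082),4)[:2].tolist() for p in bx],onz(d,*r[0],.082))
print(i[236:300:2,403:408].sum(2).mean(1).astype(int).tolist())
# block
h=cv2.cvtColor(d['img'],cv2.COLOR_RGB2HSV)
for u,v in((175,244),(209,244),(208,308),(174,308)): print(np.round(onz(d,u,v,.04),4)[:2])
E
```

```text
top [([178, 253, 11, 11, 48], [183.2, 258.1]), ([225, 266, 4, 5, 10], [226.9, 268.0])]
scene [([397, 287, 7, 14, 73], [399.9, 293.7]), ([418, 292, 14, 27, 258], [424.2, 305.8])]
((404.82989501953125, 267.506591796875), (14.877022743225098, 63.247344970703125), 1.1457629203796387)
[[0.4558, -0.0888], [0.5944, -0.0946], [0.5937, -0.1274], [0.4551, -0.1211]] [ 0.52423628 -0.10796628  0.082     ]
[346, 358, 359, 283, 176, 303, 359, 374, 390, 395, 385, 316, 269, 361, 400, 396, 398, 395, 380, 294, 281, 385, 396, 392, 391, 390, 368, 276, 313, 383, 387, 388]
[0.5822 0.4084]
[0.5819 0.3309]
[0.4369 0.3301]
[0.4372 0.4065]
```

View pics/crop1.png

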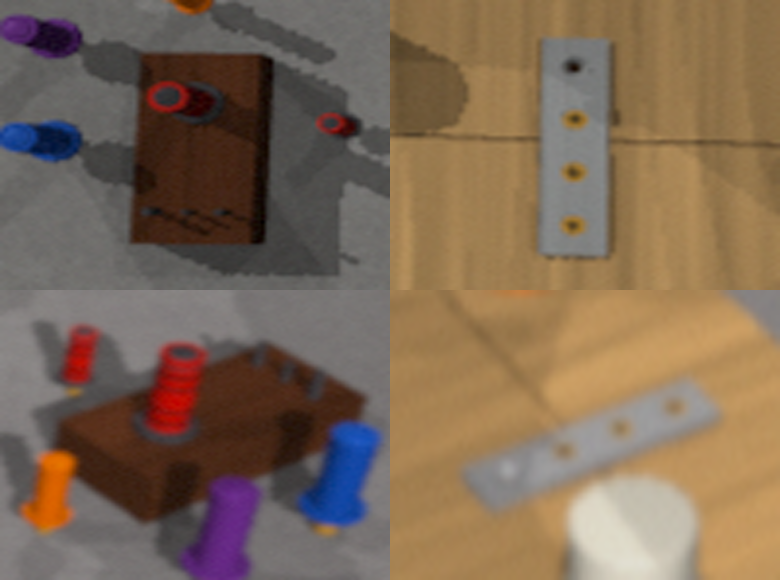

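The close crop confirms it. The larger red punch stands in the block with its disc at about top (190,260) and its cap at (183,258). The open, dark hole is at the robot-far end of the plate, about top (405,244), and the other three hold brass screws. The orange, purple, blue and small red ones are look-alikes.

```bash
python3 - <<'E'
from h import *
from scipy.spatial.transform import Rotation as R
d=grab('top');s=grab('scene')
print('disc',onz(d,190.3,260.3,.045),'cap',onz(d,183.1,258.4,.108))
p,r=ray(d,183.1,258.4)
print('red mid scene->', onz(s,424.7,294.5,.108))  # cap top ellipse centre (crop 183,357)
# dark blob hole
g=d['img'].astype(int).sum(2)[238:251,398:412]; w=np.clip(300-g,0,None).astype(float)
yy,xx=np.mgrid[238:251,398:412];u,v=(w*xx).sum()/w.sum(),(w*yy).sum()/w.sum();print('hole px',u,v,onz(d,u,v,.081))
h=cv2.cvtColor(d['img'],cv2.COLOR_RGB2HSV);m=(h[...,0]>8)&(h[...,0]<28)&(h[...,1]>130)
for y0 in(254,269,285):
    mm=m[y0-1:y0+12,400:410];
i=d['img'].astype(int);sc=np.clip(i[...,0]-i[...,2]-25,0,None).astype(float)
for a,b in((252,267),(268,282),(283,298)):
    w=sc[a:b,400:410];yy,xx=np.mgrid[a:b,400:410];u,v=(w*xx).sum()/w.sum(),(w*yy).sum()/w.sum();print(u,v,onz(d,u,v,.082))
o=monitor.observe();print(R.from_quat(o['tcp_rot']).as_matrix().round(3),o['clock'])
E
```

```text
disc [0.54435275 0.37132019 0.045     ] cap [0.54375939 0.37079556 0.108     ]
red mid scene-> [0.55405157 0.37794184 0.108     ]
hole px 404.4673149648838 244.04754186925987 [ 0.57604173 -0.10857665  0.081     ]
404.8859259259259 259.6740740740741 [ 0.54143456 -0.10849659  0.082     ]
404.68475836431224 275.02156133829 [ 0.50779362 -0.10725919  0.082     ]
404.4903268845897 290.57304869913276 [ 0.47394455 -0.10603466  0.082     ]
[[ 0.974  0.227 -0.   ]
 [ 0.227 -0.974  0.001]
 [-0.    -0.001 -1.   ]] 0.3
```

Call:
{"api": "drive_tool", "payload": {"rows": [{"dx": 0.4, "dy": 0.3, "dz": 0.4}, {"dx": 0.85, "dy": 0.7, "dz": 0.95}, {"dx": 0.85, "dy": 0.7, "dz": 0.95}], "grip": 0.0, "newtons": 40}}

```text
validation failed for argument at $.ro...
```

Call:
{"api": "drive_tool", "payload": {"rows": [{"dx": 0.45, "dy": 0.3}, {"dx": 0.9, "dy": 0.6}, {"dx": 0.9, "dy": 0.6}]}}

```text
validation failed for argument at $.ro...
```

Call:
{"api": "drive_tool", "payload": {"rows": [{"dx": 0.4, "dy": 0.4}, {"dx": 0.75, "dy": 0.8}, {"dx": 0.75, "dy": 0.8}]}}

```text
validation failed for argument at $.ro...
```

Call:
{"api": "drive_tool", "payload": {"rows": [{"dx": 0.3, "dy": 0.5}, {"dx": 0.6, "dy": 1.0}, {"dx": 0.6, "dy": 1.0}]}}

```text
validation failed for argument at $.ro...
```

Call:
{"api": "drive_tool", "payload": {"rows": [{"dx": 0.4, "dy": 0.3, "dz": 0.4, "rx": 0, "ry": 0, "rz": 0}, {"dx": 0.85, "dy": 0.7, "dz": 0.95, "rx": 0, "ry": 0, "rz": 0}, {"dx": 0.85, "dy": 0.7, "dz": 0.95, "rx": 0, "ry": 0, "rz": 0}], "grip": 0.0, "newtons": 40}}

```text
clock: 0.68
position: [0.2516, -0.5478, 0.3612]
tcp_rot: [0.993, 0.115, 0.001, 0.001]
wrist_force: [0.4, -0.5, 0.2]
opening: 0.499
grip_force: 0.0
```

Call:
{"api": "drive_tool", "payload": {"rows": [{"dx": 0.45, "dy": 0.3, "dz": 0, "rx": 0, "ry": 0, "rz": 0}, {"dx": 0.9, "dy": 0.6, "dz": 0, "rx": 0, "ry": 0, "rz": 0}, {"dx": 0.9, "dy": 0.6, "dz": 0, "rx": 0, "ry": 0, "rz": 0}]}}

```text
clock: 1.05
position: [0.3645, -0.4714, 0.3595]
tcp_rot: [0.993, 0.121, 0.002, -0.001]
wrist_force: [-0.0, 0.0, 0.0]
opening: 0.502
grip_force: 0.0
```

Call:
{"api": "drive_tool", "payload": {"rows": [{"dx": 0.4, "dy": 0.4, "dz": 0, "rx": 0, "ry": 0, "rz": 0}, {"dx": 0.8, "dy": 0.8, "dz": 0, "rx": 0, "ry": 0, "rz": 0}, {"dx": 0.8, "dy": 0.8, "dz": 0, "rx": 0, "ry": 0, "rz": 0}]}}

```text
clock: 1.42
position: [0.4577, -0.3756, 0.3593]
tcp_rot: [0.993, 0.119, 0.001, -0.001]
wrist_force: [-0.8, -0.6, 0.1]
opening: 0.499
grip_force: 0.0
```

Call:
{"api": "drive_tool", "payload": {"rows": [{"dx": 0.3, "dy": 0.5, "dz": 0, "rx": 0, "ry": 0, "rz": 0}, {"dx": 0.6, "dy": 1.0, "dz": 0, "rx": 0, "ry": 0, "rz": 0}, {"dx": 0.6, "dy": 1.0, "dz": 0, "rx": 0, "ry": 0, "rz": 0}]}}

```text
clock: 1.8
position: [0.5277, -0.2559, 0.3594]
tcp_rot: [0.993, 0.118, 0.001, -0.001]
wrist_force: [0.1, -0.3, 0.2]
opening: 0.501
grip_force: 0.0
```

Call:
{"api": "drive_tool", "payload": {"rows": [{"dx": 0.2, "dy": 0.5, "dz": 0, "rx": 0, "ry": 0, "rz": 0}, {"dx": 0.4, "dy": 1.0, "dz": 0, "rx": 0, "ry": 0, "rz": 0}, {"dx": 0.4, "dy": 1.0, "dz": 0, "rx": 0, "ry": 0, "rz": 0}]}}

```text
clock: 2.17
position: [0.5748, -0.1351, 0.3594]
tcp_rot: [0.993, 0.119, 0.001, -0.001]
wrist_force: [0.0, 0.1, 0.5]
opening: 0.501
grip_force: 0.0
```

Call:
{"api": "drive_tool", "payload": {"rows": [{"dx": 0, "dy": 0.5, "dz": 0, "rx": 0, "ry": 0, "rz": 0}, {"dx": 0, "dy": 1.0, "dz": 0, "rx": 0, "ry": 0, "rz": 0}, {"dx": 0, "dy": 1.0, "dz": 0, "rx": 0, "ry": 0, "rz": 0}]}}

```text
clock: 2.55
position: [0.5731, -0.0157, 0.3597]
tcp_rot: [0.993, 0.119, 0.0, -0.001]
wrist_force: [0.3, 0.4, -0.3]
opening: 0.501
grip_force: 0.0
```

Call:
{"api": "drive_tool", "payload": {"rows": [{"dx": 0, "dy": 0.5, "dz": 0, "rx": 0, "ry": 0, "rz": 0}, {"dx": 0, "dy": 1.0, "dz": 0, "rx": 0, "ry": 0, "rz": 0}, {"dx": 0, "dy": 1.0, "dz": 0, "rx": 0, "ry": 0, "rz": 0}]}}

```text
clock: 2.92
position: [0.5727, 0.1036, 0.3595]
tcp_rot: [0.993, 0.118, 0.0, -0.001]
wrist_force: [-0.3, -1.0, -0.2]
opening: 0.501
grip_force: 0.0
```

Call:
{"api": "drive_tool", "payload": {"rows": [{"dx": 0, "dy": 0.5, "dz": -0.3, "rx": 0, "ry": 0, "rz": 0}, {"dx": 0, "dy": 1.0, "dz": -0.6, "rx": 0, "ry": 0, "rz": 0}, {"dx": 0, "dy": 1.0, "dz": -0.6, "rx": 0, "ry": 0, "rz": 0}]}}

```text
clock: 3.3
position: [0.5719, 0.2197, 0.2841]
tcp_rot: [0.993, 0.116, -0.003, 0.0]
wrist_force: [0.0, -0.2, -0.2]
opening: 0.504
grip_force: 0.0
```

```bash
python3 - <<'E'
from h import *
s=grab('scene');d=grab('top')
print(onz(s,426.9,293.1,.108),onz(s,424.6,305.8,.0715),onz(s,423.5,314,.0425))
for p in((.544,.371,.108),(.544,.371,.0715),(.544,.371,.0425)):print(proj(s,p),proj(d,p))
print(onz(d,226.5,267,.03))
E
```

```text
[0.54776157 0.37738464 0.108     ] [0.54356842 0.37406873 0.0715    ] [0.5362573  0.36918668 0.0425    ]
(np.float64(425.9087408500542), np.float64(290.52005327965173)) (np.float64(183.00725185824737), np.float64(258.28802704172193))
(np.float64(423.3047913127865), np.float64(304.9897464066371)) (np.float64(187.41701330477682), np.float64(259.5740311326407))
(np.float64(421.312680047763), np.float64(316.05956103520543)) (np.float64(190.71513621162654), np.float64(260.53585176670236))
[0.52980387 0.2918047  0.03      ]
```

Call:
{"api": "drive_tool", "payload": {"rows": [{"dx": -0.1, "dy": 0.45, "dz": 0, "rx": 0, "ry": 0, "rz": 0}, {"dx": -0.23, "dy": 0.9, "dz": 0, "rx": 0, "ry": 0, "rz": 0}, {"dx": -0.23, "dy": 0.9, "dz": 0, "rx": 0, "ry": 0, "rz": 0}]}}

```text
clock: 3.78
position: [0.5446, 0.3305, 0.2891]
tcp_rot: [0.993, 0.117, 0.001, -0.002]
wrist_force: [0.1, 0.0, 0.5]
opening: 0.503
grip_force: 0.0
```

Call:
{"api": "drive_tool", "payload": {"rows": [{"dx": 0, "dy": 0.37, "dz": -0.4, "rx": 0, "ry": 0, "rz": 0}, {"dx": 0, "dy": 0.37, "dz": -0.9, "rx": 0, "ry": 0, "rz": 0}, {"dx": 0, "dy": 0.37, "dz": -0.9, "rx": 0, "ry": 0, "rz": 0}, {"dx": 0, "dy": 0.37, "dz": -0.9, "rx": 0, "ry": 0, "rz": 0}]}}

```text
clock: 4.28
position: [0.5492, 0.3689, 0.1816]
tcp_rot: [0.994, 0.112, 0.002, 0.0]
wrist_force: [0.3, -0.4, 0.0]
opening: 0.501
grip_force: 0.0
```

```bash
python3 - <<'E'
from h import *
s=grab('scene');d=grab('top');print(monitor.observe()['position'],monitor.observe()['joint_pos'].round(2))
a=cv2.resize(s['img'][190:360,350:520],(400,400),interpolation=3);b=cv2.resize(d['img'][190:320,120:250],(400,400),interpolation=3)
cv2.imwrite('pics/above.png',np.hstack([a,b])[:,:,::-1])
E
```

```text
[0.54914524 0.37093039 0.1833647 ] [-0.23  0.53 -0.57  1.6   0.31  1.1  -2.22]
```

View pics/above.png

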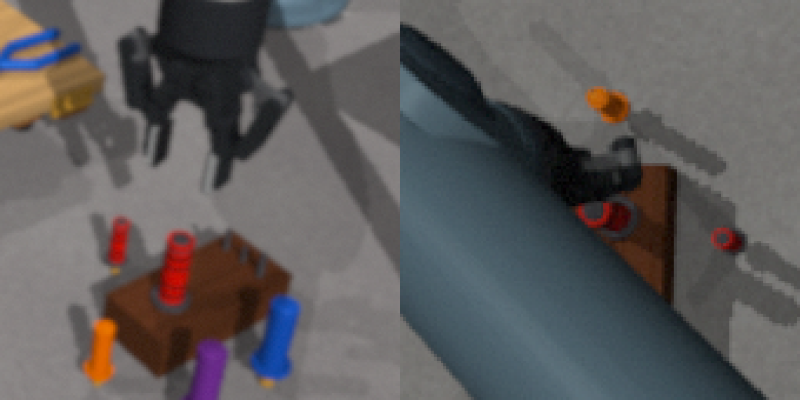

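The scene crop shows the open jaws standing above and roughly in line with the red punch, with the fingertips near (155,160) and (215,185). The punch is still upright in the block. In the top crop it is partly hidden by the arm. I'll make a small correction and go down.

Call:
{"api": "drive_tool", "payload": {"rows": [{"dx": -0.04, "dy": 0.01, "dz": -0.1, "rx": 0, "ry": 0, "rz": 0}, {"dx": -0.04, "dy": 0.01, "dz": -0.2, "rx": 0, "ry": 0, "rz": 0}, {"dx": -0.04, "dy": 0.01, "dz": -0.4, "rx": 0, "ry": 0, "rz": 0}, {"dx": -0.04, "dy": 0.01, "dz": -0.4, "rx": 0, "ry": 0, "rz": 0}]}}

```text
clock: 4.88
position: [0.5391, 0.3709, 0.1283]
tcp_rot: [0.993, 0.114, -0.003, 0.002]
wrist_force: [0.6, 0.2, -0.0]
opening: 0.495
grip_force: 0.0
```

Call:
{"api": "drive_tool", "payload": {"rows": [{"dx": 0, "dy": 0, "dz": 0, "rx": 0, "ry": 0, "rz": 0}, {"dx": 0, "dy": 0, "dz": 0, "rx": 0, "ry": 0, "rz": 0}, {"dx": 0, "dy": 0, "dz": 0, "rx": 0, "ry": 0, "rz": 0}]}}

```text
clock: 5.25
position: [0.5415, 0.373, 0.1322]
tcp_rot: [0.993, 0.114, 0.001, -0.0]
wrist_force: [0.0, -0.5, -0.1]
opening: 0.503
grip_force: 0.0
```

Call:
{"api": "drive_tool", "payload": {"rows": [{"dx": 0.02, "dy": 0, "dz": -0.1, "rx": 0, "ry": 0, "rz": 0}, {"dx": 0.02, "dy": 0, "dz": -0.2, "rx": 0, "ry": 0, "rz": 0}, {"dx": 0.02, "dy": 0, "dz": -0.3, "rx": 0, "ry": 0, "rz": 0}, {"dx": 0.02, "dy": 0, "dz": -0.4, "rx": 0, "ry": 0, "rz": 0}, {"dx": 0.02, "dy": 0, "dz": -0.46, "rx": 0, "ry": 0, "rz": 0}, {"dx": 0.02, "dy": 0, "dz": -0.46, "rx": 0, "ry": 0, "rz": 0}, {"dx": 0.02, "dy": 0, "dz": -0.46, "rx": 0, "ry": 0, "rz": 0}]}}

```text
clock: 6.12
position: [0.5437, 0.3729, 0.0765]
tcp_rot: [0.993, 0.114, 0.0, -0.0]
wrist_force: [0.3, -0.0, -0.5]
opening: 0.499
grip_force: 0.0
```

```bash
python3 - <<'E'
from h import *
s=grab('scene');d=grab('top');print(monitor.observe()['position'],monitor.observe()['wrist_force'])
a=cv2.resize(s['img'][230:350,370:490],(400,400),interpolation=3);b=cv2.resize(d['img'][210:310,140:240],(400,400),interpolation=3)
cv2.imwrite('pics/around.png',np.hstack([a,b])[:,:,::-1])
E
```

```text
[0.54388128 0.37293951 0.0767836 ] [ 0.16392096  0.51093876 -1.45765972]
```

View pics/around.png

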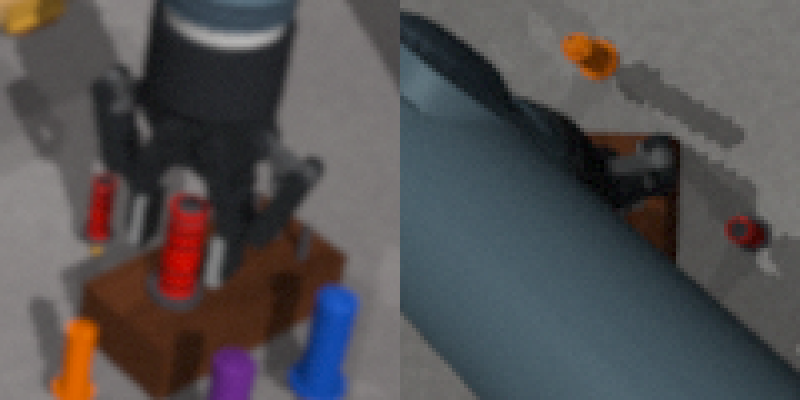

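The scene crop shows the pads on either side of the red grip, near (135,220) and (215,260), with the punch still upright between them. The neighbouring look-alikes are clear, so I'll close gently.

Call:
{"api": "drive_tool", "payload": {"rows": [{"dx": 0, "dy": 0, "dz": 0, "rx": 0, "ry": 0, "rz": 0}, {"dx": 0, "dy": 0, "dz": 0, "rx": 0, "ry": 0, "rz": 0}, {"dx": 0, "dy": 0, "dz": 0, "rx": 0, "ry": 0, "rz": 0}, {"dx": 0, "dy": 0, "dz": 0, "rx": 0, "ry": 0, "rz": 0}, {"dx": 0, "dy": 0, "dz": 0, "rx": 0, "ry": 0, "rz": 0}, {"dx": 0, "dy": 0, "dz": 0, "rx": 0, "ry": 0, "rz": 0}], "grip": 1.0, "newtons": 25}}

```text
clock: 6.98
position: [0.5438, 0.3728, 0.0766]
tcp_rot: [0.993, 0.114, 0.0, -0.0]
wrist_force: [-0.1, 0.9, 4.9]
opening: 0.247
grip_force: 25.9
```

Call:
{"api": "drive_tool", "payload": {"rows": [{"dx": 0, "dy": 0, "dz": 0, "rx": 0, "ry": 0, "rz": 0}, {"dx": 0, "dy": 0, "dz": 0, "rx": 0, "ry": 0, "rz": 0}, {"dx": 0, "dy": 0, "dz": 0.1, "rx": 0, "ry": 0, "rz": 0}, {"dx": 0, "dy": 0, "dz": 0.2, "rx": 0, "ry": 0, "rz": 0}, {"dx": 0, "dy": 0, "dz": 0.3, "rx": 0, "ry": 0, "rz": 0}, {"dx": 0, "dy": 0, "dz": 0.5, "rx": 0, "ry": 0, "rz": 0}, {"dx": 0, "dy": 0, "dz": 0.8, "rx": 0, "ry": 0, "rz": 0}, {"dx": 0, "dy": 0, "dz": 1.0, "rx": 0, "ry": 0, "rz": 0}], "newtons": 60}}

```text
clock: 7.98
position: [0.5439, 0.3731, 0.1985]
tcp_rot: [0.993, 0.114, 0.001, -0.001]
wrist_force: [-0.2, -0.3, -2.1]
opening: 0.243
grip_force: 58.7
```

Call:
{"api": "drive_tool", "payload": {"rows": [{"dx": 0, "dy": 0, "dz": 0.4, "rx": 0, "ry": 0, "rz": 0}, {"dx": 0, "dy": 0, "dz": 0.7, "rx": 0, "ry": 0, "rz": 0}, {"dx": 0, "dy": 0, "dz": 0.7, "rx": 0, "ry": 0, "rz": 0}]}}

```text
clock: 8.35
position: [0.5449, 0.3746, 0.2852]
tcp_rot: [0.993, 0.114, 0.004, -0.002]
wrist_force: [0.5, -0.7, -1.5]
opening: 0.241
grip_force: 58.7
```

Call:
{"api": "drive_tool", "payload": {"rows": [{"dx": 0, "dy": -0.4, "dz": 0, "rx": 0, "ry": 0, "rz": 0}, {"dx": 0.05, "dy": -0.8, "dz": 0, "rx": 0, "ry": 0, "rz": 0}, {"dx": 0.08, "dy": -1.0, "dz": 0, "rx": 0, "ry": 0, "rz": 0}]}}

```text
clock: 8.72
position: [0.553, 0.2475, 0.2777]
tcp_rot: [0.994, 0.112, -0.002, 0.002]
wrist_force: [0.2, -0.6, -2.5]
opening: 0.244
grip_force: 59.1
```

Call:
{"api": "drive_tool", "payload": {"rows": [{"dx": 0, "dy": -0.4, "dz": 0, "rx": 0, "ry": 0, "rz": 0}, {"dx": 0.05, "dy": -0.8, "dz": 0, "rx": 0, "ry": 0, "rz": 0}, {"dx": 0.08, "dy": -1.0, "dz": 0, "rx": 0, "ry": 0, "rz": 0}]}}

```text
clock: 9.1
position: [0.562, 0.1275, 0.2779]
tcp_rot: [0.994, 0.112, -0.002, 0.001]
wrist_force: [0.3, -0.1, -1.0]
opening: 0.238
grip_force: 59.1
```

Call:
{"api": "drive_tool", "payload": {"rows": [{"dx": 0, "dy": -0.4, "dz": 0, "rx": 0, "ry": 0, "rz": 0}, {"dx": 0.05, "dy": -0.8, "dz": 0, "rx": 0, "ry": 0, "rz": 0}, {"dx": 0.08, "dy": -1.0, "dz": 0, "rx": 0, "ry": 0, "rz": 0}]}}

```text
clock: 9.48
position: [0.571, 0.0078, 0.2779]
tcp_rot: [0.994, 0.112, -0.002, 0.001]
wrist_force: [-0.4, 0.1, -2.2]
opening: 0.24
grip_force: 59.1
```

Call:
{"api": "drive_tool", "payload": {"rows": [{"dx": 0, "dy": -0.4, "dz": 0, "rx": 0, "ry": 0, "rz": 0}, {"dx": 0.03, "dy": -0.8, "dz": 0, "rx": 0, "ry": 0, "rz": 0}, {"dx": 0.03, "dy": -1.0, "dz": 0, "rx": 0, "ry": 0, "rz": 0}, {"dx": 0.03, "dy": -1.0, "dz": 0, "rx": 0, "ry": 0, "rz": 0}, {"dx": 0.03, "dy": -1.0, "dz": 0, "rx": 0, "ry": 0, "rz": 0}, {"dx": 0.03, "dy": -1.0, "dz": 0, "rx": 0, "ry": 0, "rz": 0}]}}

```text
clock: 10.22
position: [0.5758, -0.1047, 0.2798]
tcp_rot: [0.993, 0.116, -0.0, -0.001]
wrist_force: [0.1, 0.5, -1.2]
opening: 0.242
grip_force: 59.1
```

Call:
{"api": "drive_tool", "payload": {"rows": [{"dx": 0, "dy": -0.04, "dz": -0.3, "rx": 0, "ry": 0, "rz": 0}, {"dx": 0, "dy": -0.04, "dz": -0.6, "rx": 0, "ry": 0, "rz": 0}, {"dx": 0, "dy": -0.04, "dz": -0.8, "rx": 0, "ry": 0, "rz": 0}, {"dx": 0, "dy": -0.04, "dz": -0.95, "rx": 0, "ry": 0, "rz": 0}, {"dx": 0, "dy": -0.04, "dz": -0.95, "rx": 0, "ry": 0, "rz": 0}, {"dx": 0, "dy": -0.04, "dz": -0.95, "rx": 0, "ry": 0, "rz": 0}, {"dx": 0, "dy": -0.04, "dz": -0.95, "rx": 0, "ry": 0, "rz": 0}]}}

```text
clock: 11.1
position: [0.5771, -0.1123, 0.1677]
tcp_rot: [0.993, 0.114, 0.001, 0.0]
wrist_force: [0.8, 0.5, -2.2]
opening: 0.242
grip_force: 59.1
```

```bash
python3 - <<'E'
from h import *
s=grab('scene');d=grab('top');o=monitor.observe();p=o['position'];print(p,o['wrist_force'],o['joint_pos'].round(2))
for z in(.082,p[2]-.0586,p[2]-.0366):print(z,proj(s,(p[0],p[1],z)),proj(d,(p[0],p[1],z)))
print('hole',proj(s,(.5757,-.1093,.082)))
a=cv2.resize(s['img'][145:215,250:320],(400,400),interpolation=3);b=cv2.resize(d['img'][205:285,365:445],(400,400),interpolation=3)
cv2.imwrite('pics/hole1.png',np.hstack([a,b])[:,:,::-1])
E
```

```text
[ 0.57663997 -0.11241746  0.16726587] [-0.73766782  0.2372565  -1.85477066] [ 0.44  0.38 -0.39  1.81  0.17  0.99 -1.35]
0.082 (np.float64(277.44866292930715), np.float64(198.56781552034445)) (np.float64(406.28566820882645), np.float64(243.72370081980395))
0.10866586648745864 (np.float64(277.1544780121303), np.float64(189.24457681319382)) (np.float64(408.60435124647574), np.float64(242.38910067049602))
0.13066586648745865 (np.float64(276.906421806459), np.float64(181.38323830386943)) (np.float64(410.60730126374295), np.float64(241.23623184422848))
hole (np.float64(278.4216128268081), np.float64(198.99139708567557))
```

View pics/hole1.png

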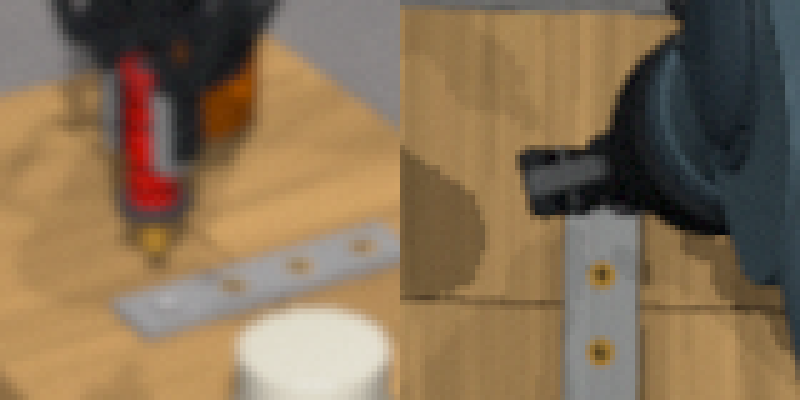

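The scene crop shows the brass nose tip at about (154,258), which is scene pixel (277,190). The open hole is at about (165,303), scene (278.9,198). The punch seems to lean slightly, with its cap to the left. In the top crop the hand hides the hole. I'll measure the lean.

```bash
cat > tilt.py <<'E'
from h import *
s=grab('scene');o=monitor.observe();p=o['position']
h=cv2.cvtColor(s['img'],cv2.COLOR_RGB2HSV);m=((h[...,0]<5)|(h[...,0]>172))&(h[...,1]>150)&(h[...,2]>60)
u0,v0=proj(s,(p[0],p[1],p[2]-.01));u0,v0=int(u0),int(v0)
k=np.zeros_like(m);k[v0-35:v0+25,u0-14:u0+14]=1;m&=k
pt=np.argwhere(m);rows=[(v,pt[pt[:,0]==v][:,1].min(),pt[pt[:,0]==v][:,1].max()) for v in np.unique(pt[:,0])]
print(rows)
i=s['img'].astype(int)
for v in range(int(rows[-1][0]),int(rows[-1][0])+13):print(v,(i[v,u0-8:u0+9,0]-i[v,u0-8:u0+9,2]).tolist(),u0-8)
for z in (-.0586,-.0366,-.0316,.0214,.0314):print(z,np.round(proj(s,(p[0],p[1],p[2]+z)),1))
print(p,o['wrist_force'],o['torque'])
E
python3 tilt.py
```

```text
[(np.int64(155), np.int64(271), np.int64(273)), (np.int64(156), np.int64(271), np.int64(273)), (np.int64(157), np.int64(271), np.int64(274)), (np.int64(158), np.int64(272), np.int64(276)), (np.int64(159), np.int64(272), np.int64(276)), (np.int64(160), np.int64(272), np.int64(276)), (np.int64(161), np.int64(272), np.int64(276)), (np.int64(162), np.int64(272), np.int64(275)), (np.int64(163), np.int64(272), np.int64(275)), (np.int64(164), np.int64(272), np.int64(275)), (np.int64(165), np.int64(272), np.int64(275)), (np.int64(166), np.int64(272), np.int64(275)), (np.int64(167), np.int64(272), np.int64(275)), (np.int64(168), np.int64(272), np.int64(275)), (np.int64(169), np.int64(272), np.int64(275)), (np.int64(170), np.int64(272), np.int64(275)), (np.int64(171), np.int64(272), np.int64(275)), (np.int64(172), np.int64(273), np.int64(275)), (np.int64(173), np.int64(273), np.int64(275)), (np.int64(174), np.int64(273), np.int64(276)), (np.int64(175), np.int64(273), np.int64(276)), (np.int64(176), np.int64(273), np.int64(278)), (np.int64(177), np.int64(273), np.int64(280)), (np.int64(178), np
[... 703 characters left out ...]
 82, 88, 87] 268
188 [87, 87, 86, 84, 80, 76, 81, 99, 110, 112, 100, 84, 79, 83, 87, 91, 91] 268
189 [88, 90, 89, 90, 89, 85, 85, 85, 86, 88, 79, 78, 84, 87, 90, 89, 90] 268
190 [90, 91, 92, 92, 92, 90, 88, 80, 71, 67, 68, 78, 85, 88, 88, 88, 87] 268
191 [90, 91, 92, 92, 93, 92, 90, 78, 71, 68, 69, 76, 85, 87, 86, 83, 82] 268
192 [91, 93, 93, 92, 91, 88, 88, 83, 79, 77, 79, 79, 82, 79, 73, 65, 59] 268
193 [91, 90, 88, 89, 89, 88, 85, 85, 82, 79, 76, 70, 62, 55, 45, 36, 27] 268
-0.0586 [277.2 189.3]
-0.0366 [277.  181.5]
-0.0316 [276.9 179.6]
0.0214 [276.3 160. ]
0.0314 [276.2 156.1]
[ 0.57643277 -0.11239962  0.16701015] [-0.16489717  0.4794795  -1.88528914] [-0.0127391 -0.0241714 -0.010803 ]
```

```bash
python3 - <<'E'
from h import *
s=grab('scene')
g=s['img'].astype(int)[192:206,272:286].sum(2);print(g)
for u,v in((279,198),(278.9,198.3),(278.9,197.5)):print(onz(s,u,v,.082)[:2])
for p in((.5757,-.1093),(.5414,-.1085),(.5078,-.1073),(.474,-.106)):print(np.round(proj(s,(*p,.082)),1))
i=s['img'].astype(int);w=np.clip((i[...,0]-i[...,2])-5,0,None).astype(float)
for a,b,c,e in((287,296,191,199),(298,307,188,195),(309,318,185,191)):
    q=w[c:e,a:b].copy();yy,xx=np.mgrid[c:e,a:b];print((q*xx).sum()/q.sum(),(q*yy).sum()/q.sum())
E
```

```text
[[404 399 390 372 342 328 336 361 375 387 389 388 392 390]
 [392 389 379 380 370 364 371 379 396 410 421 426 418 417]
 [379 383 382 388 397 403 411 424 434 450 452 456 445 433]
 [387 394 409 424 430 441 457 465 473 478 481 475 466 470]
 [423 433 446 456 463 473 493 498 494 486 481 481 474 479]
 [452 459 469 474 475 486 512 524 509 488 485 475 479 475]
 [468 468 479 469 456 474 494 502 483 471 470 477 477 472]
 [450 461 469 466 463 453 456 458 455 463 466 473 469 458]
 [418 441 464 473 466 459 457 455 457 456 461 451 452 439]
 [402 413 442 463 465 468 455 457 454 443 435 433 427 417]
 [411 402 412 434 450 450 442 435 431 426 419 418 421 427]
 [442 423 404 408 421 419 422 415 419 421 423 427 430 426]
 [449 437 418 413 410 409 418 421 427 430 432 436 437 437]
 [443 432 425 416 418 419 424 427 437 439 442 443 447 443]]
[ 0.57193087 -0.11268236]
[ 0.57291713 -0.11155352]
[ 0.57084175 -0.11493579]
[278.4 199. ]
[290.2 195.3]
[301.5 191.9]
[312.6 188.6]
290.12240663900417 193.548755186722
301.4344262295082 190.30532786885246
312.67726737338046 187.0341578327444
```

Call:
{"api": "drive_tool", "payload": {"rows": [{"dx": -0.012, "dy": 0.037, "dz": -0.05, "rx": 0, "ry": 0, "rz": 0}, {"dx": -0.012, "dy": 0.037, "dz": -0.1, "rx": 0, "ry": 0, "rz": 0}, {"dx": -0.012, "dy": 0.037, "dz": -0.17, "rx": 0, "ry": 0, "rz": 0}, {"dx": -0.012, "dy": 0.037, "dz": -0.17, "rx": 0, "ry": 0, "rz": 0}, {"dx": -0.012, "dy": 0.037, "dz": -0.17, "rx": 0, "ry": 0, "rz": 0}, {"dx": -0.012, "dy": 0.037, "dz": -0.17, "rx": 0, "ry": 0, "rz": 0}]}}

```text
clock: 12.05
position: [0.5748, -0.1079, 0.146]
tcp_rot: [0.993, 0.114, 0.0, 0.0]
wrist_force: [-0.5, 0.7, -1.9]
opening: 0.241
grip_force: 59.1
```

```bash
python3 - <<'E'
from h import *
s=grab('scene');o=monitor.observe();p=o['position'];print(p,o['wrist_force'],proj(s,(p[0],p[1],p[2]-.0586)))
cv2.imwrite('pics/hole2.png',cv2.resize(s['img'][170:215,255:315],(800,600),interpolation=3)[:,:,::-1])
E
```

```text
[ 0.57473323 -0.10788097  0.14601044] [-0.22807428 -0.88376353 -1.25223471] (np.float64(278.99412958374603), np.float64(197.24885179278607))
```

View pics/hole2.png

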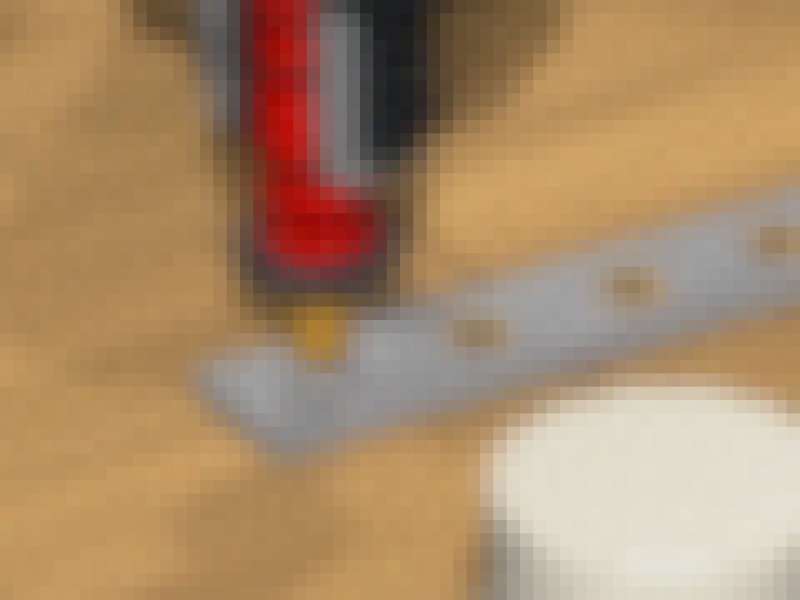

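The crop shows the brass nose tip at about (320,360), just above the plate. The screws lie at (478,335), (632,288) and (775,242), which puts the open hole at about (322,384). The tip is about 5 mm up and should land on it, so I'll lower it slowly and watch the forces.

Call:
{"api": "drive_tool", "payload": {"rows": [{"dx": 0, "dy": 0, "dz": -0.02, "rx": 0, "ry": 0, "rz": 0}, {"dx": 0, "dy": 0, "dz": -0.04, "rx": 0, "ry": 0, "rz": 0}, {"dx": 0, "dy": 0, "dz": -0.06, "rx": 0, "ry": 0, "rz": 0}, {"dx": 0, "dy": 0, "dz": -0.07, "rx": 0, "ry": 0, "rz": 0}, {"dx": 0, "dy": 0, "dz": -0.07, "rx": 0, "ry": 0, "rz": 0}, {"dx": 0, "dy": 0, "dz": -0.07, "rx": 0, "ry": 0, "rz": 0}]}}

```text
clock: 12.85
position: [0.5745, -0.1083, 0.1375]
tcp_rot: [0.993, 0.114, 0.0, 0.0]
wrist_force: [-0.4, -1.4, 1.3]
opening: 0.244
grip_force: 59.2
```

Call:
{"api": "drive_tool", "payload": {"rows": [{"dx": 0, "dy": 0, "dz": -0.01, "rx": 0, "ry": 0, "rz": 0}, {"dx": 0, "dy": 0, "dz": -0.01, "rx": 0, "ry": 0, "rz": 0}, {"dx": 0, "dy": 0, "dz": -0.01, "rx": 0, "ry": 0, "rz": 0}]}}

```text
clock: 13.22
position: [0.5744, -0.1082, 0.1362]
tcp_rot: [0.993, 0.114, 0.0, 0.0]
wrist_force: [-0.4, -1.0, 0.9]
opening: 0.242
grip_force: 59.2
```

```bash
cat > st.py <<'E'
from h import *
F=[]
for k in range(6):
    eyes.get_image('scene');o=monitor.observe();F.append(np.r_[o['wrist_force'],o['torque'],o['position']])
F=np.array(F);print(F.mean(0).round(4),F[:,2].std(),o['clock'])
E
python3 st.py
```

```text
[-1.1473e+00 -2.5812e+00  6.9390e-01 -5.3340e-01  2.3230e-01  6.0000e-04
  5.7450e-01 -1.0820e-01  1.3610e-01] 0.5531476249963815 13.525
```

Call:
{"api": "drive_tool", "payload": {"rows": [{"dx": -0.003, "dy": -0.008, "dz": 0, "rx": 0, "ry": 0, "rz": 0}, {"dx": -0.003, "dy": -0.008, "dz": 0, "rx": 0, "ry": 0, "rz": 0}, {"dx": -0.003, "dy": -0.008, "dz": 0, "rx": 0, "ry": 0, "rz": 0}]}}

```text
clock: 13.9
position: [0.5743, -0.1084, 0.1362]
tcp_rot: [0.993, 0.114, 0.0, -0.0]
wrist_force: [-0.3, -0.4, 2.4]
opening: 0.245
grip_force: 59.2
```

```bash
python3 st.py
```

```text
[-0.288  -1.2703  0.8638 -0.2365  0.03    0.0033  0.5743 -0.1084  0.1362] 0.29550238522649147 14.2
```

Call:
{"api": "drive_tool", "payload": {"rows": [{"dx": -0.001, "dy": -0.007, "dz": 0, "rx": 0, "ry": 0, "rz": 0}, {"dx": -0.001, "dy": -0.007, "dz": 0, "rx": 0, "ry": 0, "rz": 0}, {"dx": -0.001, "dy": -0.007, "dz": 0, "rx": 0, "ry": 0, "rz": 0}]}}

```text
clock: 14.58
position: [0.5739, -0.1096, 0.136]
tcp_rot: [0.993, 0.114, -0.0, -0.0]
wrist_force: [-0.0, -0.9, 0.9]
opening: 0.244
grip_force: 59.2
```

```bash
python3 st.py
```

```text
[-0.1881 -1.3141  0.3731 -0.2227  0.0424  0.0015  0.5739 -0.1096  0.136 ] 0.3329830081680774 14.875
```

Call:
{"api": "drive_tool", "payload": {"rows": [{"dx": -0.001, "dy": -0.007, "dz": 0, "rx": 0, "ry": 0, "rz": 0}, {"dx": -0.001, "dy": -0.007, "dz": 0, "rx": 0, "ry": 0, "rz": 0}, {"dx": -0.001, "dy": -0.007, "dz": 0, "rx": 0, "ry": 0, "rz": 0}]}}

```text
clock: 15.25
position: [0.5738, -0.11, 0.1361]
tcp_rot: [0.993, 0.114, 0.0, -0.0]
wrist_force: [-0.1, -0.8, 0.7]
opening: 0.239
grip_force: 59.3
```

```bash
python3 st.py
```

```text
[-0.0226  0.6597  0.7915  0.1501  0.0398 -0.0048  0.5738 -0.11    0.136 ] 0.3289874790007273 15.55
```

Call:
{"api": "drive_tool", "payload": {"rows": [{"dx": 0, "dy": 0.002, "dz": -0.01, "rx": 0, "ry": 0, "rz": 0}, {"dx": 0, "dy": 0.002, "dz": -0.015, "rx": 0, "ry": 0, "rz": 0}, {"dx": 0, "dy": 0.002, "dz": -0.015, "rx": 0, "ry": 0, "rz": 0}]}}

```text
clock: 15.92
position: [0.5738, -0.11, 0.1342]
tcp_rot: [0.993, 0.114, -0.0, -0.0]
wrist_force: [-0.4, 1.1, 0.5]
opening: 0.242
grip_force: 59.4
```

```bash
python3 st.py
```

```text
[-0.1946  0.8542  1.2274  0.2998  0.0852  0.0079  0.5738 -0.11    0.1343] 0.6115264759803662 16.225
```

Call:
{"api": "drive_tool", "payload": {"rows": [{"dx": 0, "dy": 0.002, "dz": -0.008, "rx": 0, "ry": 0, "rz": 0}, {"dx": 0, "dy": 0.002, "dz": -0.008, "rx": 0, "ry": 0, "rz": 0}]}}

```text
clock: 16.48
position: [0.5738, -0.11, 0.1333]
tcp_rot: [0.993, 0.114, 0.0, 0.0]
wrist_force: [-0.8, 1.0, 1.2]
opening: 0.24
grip_force: 59.4
```

Call:
{"api": "drive_tool", "payload": {"rows": [{"dx": 0, "dy": 0, "dz": -0.008, "rx": 0, "ry": 0, "rz": 0}, {"dx": 0, "dy": 0, "dz": -0.008, "rx": 0, "ry": 0, "rz": 0}]}}

```text
clock: 16.73
position: [0.5739, -0.11, 0.1323]
tcp_rot: [0.993, 0.114, 0.0, -0.0]
wrist_force: [-0.2, 1.3, 1.8]
opening: 0.243
grip_force: 59.4
```

Call:
{"api": "drive_tool", "payload": {"rows": [{"dx": 0, "dy": 0.004, "dz": -0.008, "rx": 0, "ry": 0, "rz": 0}, {"dx": 0, "dy": 0.004, "dz": -0.008, "rx": 0, "ry": 0, "rz": 0}]}}

```text
clock: 16.98
position: [0.5739, -0.11, 0.1314]
tcp_rot: [0.993, 0.114, 0.0, 0.0]
wrist_force: [-0.7, -0.3, 1.0]
opening: 0.242
grip_force: 59.4
```

Call:
{"api": "drive_tool", "payload": {"rows": [{"dx": 0, "dy": 0, "dz": -0.008, "rx": 0, "ry": 0, "rz": 0}, {"dx": 0, "dy": 0, "dz": -0.008, "rx": 0, "ry": 0, "rz": 0}]}}

```text
clock: 17.23
position: [0.5738, -0.1099, 0.1305]
tcp_rot: [0.993, 0.114, 0.0, 0.0]
wrist_force: [-1.2, -0.6, 2.4]
opening: 0.245
grip_force: 59.4
```

Call:
{"api": "drive_tool", "payload": {"rows": [{"dx": -0.001, "dy": 0, "dz": -0.008, "rx": 0, "ry": 0, "rz": 0}, {"dx": -0.001, "dy": 0, "dz": -0.008, "rx": 0, "ry": 0, "rz": 0}]}}

```text
clock: 17.48
position: [0.5738, -0.1099, 0.1295]
tcp_rot: [0.993, 0.114, 0.0, 0.0]
wrist_force: [-0.7, -1.4, 3.0]
opening: 0.244
grip_force: 59.4
```

Call:
{"api": "drive_tool", "payload": {"rows": [{"dx": 0, "dy": 0, "dz": -0.008, "rx": 0, "ry": 0, "rz": 0}, {"dx": 0, "dy": 0, "dz": -0.008, "rx": 0, "ry": 0, "rz": 0}]}}

```text
clock: 17.73
position: [0.5738, -0.1099, 0.1286]
tcp_rot: [0.993, 0.114, 0.0, 0.0]
wrist_force: [0.1, -1.2, 2.2]
opening: 0.244
grip_force: 59.4
```

Call:
{"api": "drive_tool", "payload": {"rows": [{"dx": 0, "dy": -0.002, "dz": -0.008, "rx": 0, "ry": 0, "rz": 0}, {"dx": 0, "dy": -0.002, "dz": -0.008, "rx": 0, "ry": 0, "rz": 0}]}}

```text
clock: 17.98
position: [0.5738, -0.1099, 0.1276]
tcp_rot: [0.993, 0.114, 0.0, 0.0]
wrist_force: [0.2, -2.0, 2.3]
opening: 0.242
grip_force: 59.4
```

Call:
{"api": "drive_tool", "payload": {"rows": [{"dx": 0, "dy": 0, "dz": -0.008, "rx": 0, "ry": 0, "rz": 0}, {"dx": 0, "dy": 0, "dz": -0.008, "rx": 0, "ry": 0, "rz": 0}]}}

```text
clock: 18.23
position: [0.5739, -0.1099, 0.1273]
tcp_rot: [0.993, 0.114, 0.0, 0.0]
wrist_force: [-1.7, -1.2, 6.2]
opening: 0.238
grip_force: 59.6
```

```bash
python3 st.py
```

```text
[-1.5467 -1.3065  5.5989 -0.2338  0.3689  0.0234  0.5739 -0.1099  0.1273] 0.6460482570982002 18.525
```

Call:
{"api": "drive_tool", "payload": {"rows": [{"dx": -0.002, "dy": -0.002, "dz": -0.005, "rx": 0, "ry": 0, "rz": 0}, {"dx": -0.002, "dy": -0.002, "dz": -0.01, "rx": 0, "ry": 0, "rz": 0}, {"dx": -0.002, "dy": -0.002, "dz": -0.01, "rx": 0, "ry": 0, "rz": 0}]}}

```text
clock: 18.9
position: [0.574, -0.1099, 0.127]
tcp_rot: [0.993, 0.114, 0.0, 0.0]
wrist_force: [-1.9, -0.9, 9.9]
opening: 0.243
grip_force: 60.0
```

```bash
python3 st.py
```

```text
[-2.751  -0.6733  9.6701 -0.1213  0.6208  0.0098  0.574  -0.1099  0.127 ] 0.3980392021344007 19.2
```

Call:
{"api": "drive_tool", "payload": {"rows": [{"dx": -0.004, "dy": -0.001, "dz": -0.005, "rx": 0, "ry": 0, "rz": 0}, {"dx": -0.004, "dy": -0.001, "dz": -0.009, "rx": 0, "ry": 0, "rz": 0}]}}

```text
clock: 19.45
position: [0.574, -0.1099, 0.1267]
tcp_rot: [0.993, 0.114, 0.001, 0.0]
wrist_force: [-3.2, 0.2, 13.5]
opening: 0.241
grip_force: 60.3
```

```bash
python3 st.py
```

```text
[-3.11990e+00 -5.78600e-01  1.23224e+01 -7.58000e-02  7.82700e-01
  1.13000e-02  5.74000e-01 -1.09900e-01  1.26700e-01] 0.4567846970087506 19.75
```

Call:
{"api": "drive_tool", "payload": {"rows": [{"dx": 0, "dy": 0, "dz": -0.002, "rx": 0, "ry": 0, "rz": 0}, {"dx": 0, "dy": 0, "dz": -0.002, "rx": 0, "ry": 0, "rz": 0}, {"dx": 0, "dy": 0, "dz": -0.002, "rx": 0, "ry": 0, "rz": 0}, {"dx": 0, "dy": 0, "dz": -0.002, "rx": 0, "ry": 0, "rz": 0}, {"dx": 0, "dy": 0, "dz": -0.002, "rx": 0, "ry": 0, "rz": 0}, {"dx": 0, "dy": 0, "dz": -0.002, "rx": 0, "ry": 0, "rz": 0}, {"dx": 0, "dy": 0, "dz": -0.002, "rx": 0, "ry": 0, "rz": 0}, {"dx": 0, "dy": 0, "dz": -0.002, "rx": 0, "ry": 0, "rz": 0}]}}

```text
clock: 20.75
position: [0.574, -0.1099, 0.1266]
tcp_rot: [0.993, 0.114, 0.001, 0.0]
wrist_force: [-3.5, -0.4, 13.3]
opening: 0.238
grip_force: 60.3
```

```bash
python3 st.py
```

```text
[-3.78690e+00 -6.59000e-02  1.33023e+01 -7.23000e-02  8.59000e-01
 -1.01000e-02  5.74000e-01 -1.09900e-01  1.26600e-01] 0.7682782876832561 21.05
```

Call:
{"api": "drive_tool", "payload": {"rows": [{"dx": 0.004, "dy": 0, "dz": 0.02, "rx": 0, "ry": 0, "rz": 0}, {"dx": 0.006, "dy": 0, "dz": 0.05, "rx": 0, "ry": 0, "rz": 0}, {"dx": 0.006, "dy": 0, "dz": 0.09, "rx": 0, "ry": 0, "rz": 0}, {"dx": 0.006, "dy": 0, "dz": 0.15, "rx": 0, "ry": 0, "rz": 0}, {"dx": 0.006, "dy": 0, "dz": 0.25, "rx": 0, "ry": 0, "rz": 0}, {"dx": 0.006, "dy": 0, "dz": 0.45, "rx": 0, "ry": 0, "rz": 0}, {"dx": 0.006, "dy": 0, "dz": 0.75, "rx": 0, "ry": 0, "rz": 0}, {"dx": 0.006, "dy": 0, "dz": 1.0, "rx": 0, "ry": 0, "rz": 0}]}}

```text
clock: 22.05
position: [0.5732, -0.1096, 0.2452]
tcp_rot: [0.993, 0.114, -0.0, -0.0]
wrist_force: [0.9, -1.0, -2.0]
opening: 0.244
grip_force: 59.5
```

```bash
python3 st.py; python3 tilt.py | head -1; python3 tilt.py | tail -7
python3 - <<'E'
from h import *
s=grab('scene');cv2.imwrite('pics/lift.png',cv2.resize(s['img'][100:220,220:380],(800,600),interpolation=3)[:,:,::-1])
E
```

```text
[ 2.1040e-01  9.8700e-02 -1.6985e+00 -2.3000e-02 -2.2300e-02 -1.6000e-03
  5.7420e-01 -1.0990e-01  2.4540e-01] 1.1751602707306743 22.35
[(np.int64(125), np.int64(274), np.int64(274)), (np.int64(126), np.int64(272), np.int64(274)), (np.int64(127), np.int64(272), np.int64(275)), (np.int64(128), np.int64(273), np.int64(277)), (np.int64(129), np.int64(273), np.int64(278)), (np.int64(130), np.int64(273), np.int64(277)), (np.int64(131), np.int64(273), np.int64(277)), (np.int64(132), np.int64(273), np.int64(276)), (np.int64(133), np.int64(273), np.int64(276)), (np.int64(134), np.int64(273), np.int64(276)), (np.int64(135), np.int64(273), np.int64(276)), (np.int64(136), np.int64(273), np.int64(277)), (np.int64(137), np.int64(273), np.int64(276)), (np.int64(138), np.int64(273), np.int64(276)), (np.int64(139), np.int64(273), np.int64(277)), (np.int64(140), np.int64(273), np.int64(277)), (np.int64(141), np.int64(273), np.int64(277)), (np.int64(142), np.int64(273), np.int64(277)), (np.int64(143), np.int64(273), np.int64(277)), (np.int64(144), np.int64(274), np.int64(277)), (np.int64(145), np.int64(274), np.int64(277)), (np.int64(146), np.int64(275), np.int64(278)), (np.int64(147), np.int64(275), np.int64(279)), (np.int64(148), np.int64(274), np.int64(282)), (np.int64(149), np.int64(274), np.int64(282)), (np.int64(150), np.int64(273), np.int64(282)), (np.int64(151), np.int64(274), np.int64(282)), (np.int64(152), np.int64(275), np.int64(281)), (np.int64(153), np.int64(276), np.int64(279))]
165 [101, 127, 173, 182, 178, 160, 141, 131, 129, 128, 128, 126, 134, 158, 188, 208, 214] 269
-0.0586 [278.4 161.9]
-0.0366 [278.2 153.5]
-0.0316 [278.1 151.5]
0.0214 [277.5 130.4]
0.0314 [277.4 126.3]
[ 0.57223699 -0.10994534  0.24184023] [ 0.40080877  0.03975602 -2.0352483 ] [ 0.02045333 -0.06877822  0.00795643]
```

View pics/lift.png

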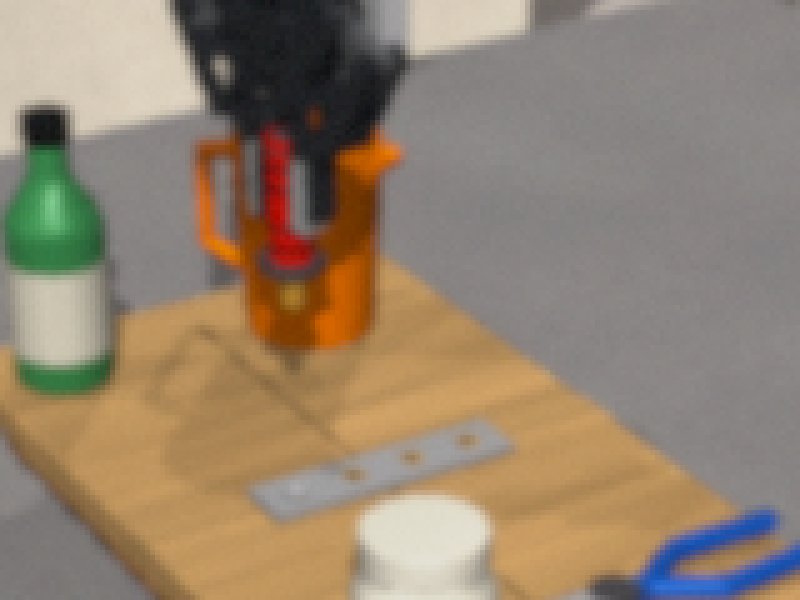

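The crop shows the punch lifted clear and upright, with its nose at (292,295). The open hole is at (293,492), and the jar, jug, bottle and pliers are undisturbed. I'll carry it back.

Call:
{"api": "drive_tool", "payload": {"rows": [{"dx": 0, "dy": 0.3, "dz": 0.15, "rx": 0, "ry": 0, "rz": 0}, {"dx": -0.03, "dy": 0.7, "dz": 0.3, "rx": 0, "ry": 0, "rz": 0}, {"dx": -0.06, "dy": 1.0, "dz": 0.3, "rx": 0, "ry": 0, "rz": 0}]}}

```text
clock: 22.88
position: [0.5671, 0.0127, 0.2813]
tcp_rot: [0.993, 0.115, 0.001, -0.001]
wrist_force: [0.1, 0.5, -2.1]
opening: 0.241
grip_force: 59.5
```

Call:
{"api": "drive_tool", "payload": {"rows": [{"dx": 0, "dy": 0.4, "dz": 0, "rx": 0, "ry": 0, "rz": 0}, {"dx": -0.03, "dy": 0.8, "dz": 0, "rx": 0, "ry": 0, "rz": 0}, {"dx": -0.06, "dy": 1.0, "dz": 0, "rx": 0, "ry": 0, "rz": 0}]}}

```text
clock: 23.25
position: [0.5579, 0.1342, 0.2793]
tcp_rot: [0.993, 0.117, -0.001, -0.001]
wrist_force: [-0.5, -0.2, -1.9]
opening: 0.239
grip_force: 59.5
```

Call:
{"api": "drive_tool", "payload": {"rows": [{"dx": 0, "dy": 0.4, "dz": 0, "rx": 0, "ry": 0, "rz": 0}, {"dx": -0.03, "dy": 0.8, "dz": 0, "rx": 0, "ry": 0, "rz": 0}, {"dx": -0.06, "dy": 1.0, "dz": 0, "rx": 0, "ry": 0, "rz": 0}]}}

```text
clock: 23.62
position: [0.5503, 0.2539, 0.2792]
tcp_rot: [0.993, 0.117, -0.001, -0.001]
wrist_force: [0.6, -0.1, -1.3]
opening: 0.242
grip_force: 59.4
```

Call:
{"api": "drive_tool", "payload": {"rows": [{"dx": 0, "dy": 0.4, "dz": 0, "rx": 0, "ry": 0, "rz": 0}, {"dx": -0.03, "dy": 0.8, "dz": 0, "rx": 0, "ry": 0, "rz": 0}, {"dx": -0.06, "dy": 1.0, "dz": 0, "rx": 0, "ry": 0, "rz": 0}, {"dx": -0.06, "dy": 1.0, "dz": 0, "rx": 0, "ry": 0, "rz": 0}, {"dx": -0.06, "dy": 1.0, "dz": 0, "rx": 0, "ry": 0, "rz": 0}]}}

```text
clock: 24.25
position: [0.5455, 0.368, 0.279]
tcp_rot: [0.994, 0.113, -0.001, 0.001]
wrist_force: [1.0, -0.6, -0.9]
opening: 0.24
grip_force: 59.4
```

Call:
{"api": "drive_tool", "payload": {"rows": [{"dx": 0, "dy": 0, "dz": -0.4, "rx": 0, "ry": 0, "rz": 0}, {"dx": 0, "dy": 0, "dz": -0.8, "rx": 0, "ry": 0, "rz": 0}, {"dx": 0, "dy": 0, "dz": -0.95, "rx": 0, "ry": 0, "rz": 0}, {"dx": 0, "dy": 0, "dz": -0.95, "rx": 0, "ry": 0, "rz": 0}, {"dx": 0, "dy": 0, "dz": -0.95, "rx": 0, "ry": 0, "rz": 0}, {"dx": 0, "dy": 0, "dz": -0.95, "rx": 0, "ry": 0, "rz": 0}]}}

```text
clock: 25.0
position: [0.5462, 0.3711, 0.1688]
tcp_rot: [0.993, 0.114, 0.002, -0.001]
wrist_force: [0.1, -1.2, -1.6]
opening: 0.241
grip_force: 59.4
```

```bash
python3 st.py
```

```text
[-0.0225 -0.3104 -1.9825  0.0265 -0.0053  0.0227  0.5454  0.3705  0.1674] 0.4640572244634327 25.3
```

Call:
{"api": "drive_tool", "payload": {"rows": [{"dx": -0.012, "dy": 0.018, "dz": -0.2, "rx": 0, "ry": 0, "rz": 0}, {"dx": -0.012, "dy": 0.018, "dz": -0.4, "rx": 0, "ry": 0, "rz": 0}, {"dx": -0.012, "dy": 0.018, "dz": -0.48, "rx": 0, "ry": 0, "rz": 0}, {"dx": -0.012, "dy": 0.018, "dz": -0.48, "rx": 0, "ry": 0, "rz": 0}, {"dx": -0.012, "dy": 0.018, "dz": -0.48, "rx": 0, "ry": 0, "rz": 0}, {"dx": -0.012, "dy": 0.018, "dz": -0.48, "rx": 0, "ry": 0, "rz": 0}]}}

```text
clock: 26.05
position: [0.5442, 0.3727, 0.1098]
tcp_rot: [0.993, 0.114, 0.001, -0.001]
wrist_force: [-0.2, -0.1, -1.6]
opening: 0.24
grip_force: 59.4
```

```bash
python3 st.py
```

```text
[ 1.4540e-01 -4.7770e-01 -2.1341e+00 -2.0000e-03 -1.3600e-02 -6.2000e-03
  5.4380e-01  3.7230e-01  1.0910e-01] 0.415222374668693 26.35
```

Call:
{"api": "drive_tool", "payload": {"rows": [{"dx": 0, "dy": 0.003, "dz": -0.06, "rx": 0, "ry": 0, "rz": 0}, {"dx": 0, "dy": 0.003, "dz": -0.12, "rx": 0, "ry": 0, "rz": 0}, {"dx": 0, "dy": 0.003, "dz": -0.18, "rx": 0, "ry": 0, "rz": 0}, {"dx": 0, "dy": 0.003, "dz": -0.23, "rx": 0, "ry": 0, "rz": 0}, {"dx": 0, "dy": 0.003, "dz": -0.255, "rx": 0, "ry": 0, "rz": 0}, {"dx": 0, "dy": 0.003, "dz": -0.255, "rx": 0, "ry": 0, "rz": 0}, {"dx": 0, "dy": 0.003, "dz": -0.255, "rx": 0, "ry": 0, "rz": 0}]}}

```text
clock: 27.22
position: [0.5436, 0.3727, 0.0782]
tcp_rot: [0.993, 0.114, 0.0, -0.0]
wrist_force: [0.8, -0.1, -1.7]
opening: 0.244
grip_force: 59.4
```

```bash
python3 st.py
```

```text
[-4.9500e-02  1.8500e-02 -1.6581e+00 -4.6000e-03  1.0200e-02 -6.0000e-04
  5.4360e-01  3.7260e-01  7.8200e-02] 0.422278413570634 27.525
```

Free in the hole, with about 1.5 mm left to go.

Call:
{"api": "drive_tool", "payload": {"rows": [{"dx": 0, "dy": 0, "dz": -0.006, "rx": 0, "ry": 0, "rz": 0}, {"dx": 0, "dy": 0, "dz": -0.012, "rx": 0, "ry": 0, "rz": 0}, {"dx": 0, "dy": 0, "dz": -0.015, "rx": 0, "ry": 0, "rz": 0}, {"dx": 0, "dy": 0, "dz": -0.015, "rx": 0, "ry": 0, "rz": 0}]}}

```text
clock: 28.02
position: [0.5435, 0.3725, 0.0768]
tcp_rot: [0.993, 0.114, 0.0, 0.0]
wrist_force: [-2.5, -2.1, 2.9]
opening: 0.244
grip_force: 59.6
```

```bash
python3 st.py
```

```text
[-2.161  -1.6974  4.8453 -0.4636  0.4087 -0.0262  0.5435  0.3725  0.0767] 0.6513168358449627 28.325
```

Call:
{"api": "drive_tool", "payload": {"rows": [{"dx": 0, "dy": 0, "dz": 0.008, "rx": 0, "ry": 0, "rz": 0}, {"dx": 0, "dy": 0, "dz": 0.008, "rx": 0, "ry": 0, "rz": 0}, {"dx": 0, "dy": 0, "dz": 0.008, "rx": 0, "ry": 0, "rz": 0}], "newtons": 20}}

```text
clock: 28.7
position: [0.5435, 0.3725, 0.0768]
tcp_rot: [0.993, 0.114, 0.0, -0.0]
wrist_force: [-0.3, -0.6, 1.0]
opening: 0.244
grip_force: 59.7
```

Call:
{"api": "drive_tool", "payload": {"rows": [{"dx": 0, "dy": 0, "dz": 0, "rx": 0, "ry": 0, "rz": 0}, {"dx": 0, "dy": 0, "dz": 0, "rx": 0, "ry": 0, "rz": 0}, {"dx": 0, "dy": 0, "dz": 0, "rx": 0, "ry": 0, "rz": 0}, {"dx": 0, "dy": 0, "dz": 0, "rx": 0, "ry": 0, "rz": 0}, {"dx": 0, "dy": 0, "dz": 0, "rx": 0, "ry": 0, "rz": 0}], "grip": 0.0}}

```text
clock: 29.32
position: [0.5435, 0.3725, 0.0771]
tcp_rot: [0.993, 0.114, 0.0, -0.0]
wrist_force: [0.3, 0.1, 0.2]
opening: 0.497
grip_force: 0.0
```

Call:
{"api": "drive_tool", "payload": {"rows": [{"dx": 0, "dy": 0, "dz": 0.1, "rx": 0, "ry": 0, "rz": 0}, {"dx": 0, "dy": 0, "dz": 0.2, "rx": 0, "ry": 0, "rz": 0}, {"dx": 0, "dy": 0, "dz": 0.35, "rx": 0, "ry": 0, "rz": 0}, {"dx": 0, "dy": 0, "dz": 0.6, "rx": 0, "ry": 0, "rz": 0}, {"dx": 0, "dy": 0, "dz": 1.0, "rx": 0, "ry": 0, "rz": 0}, {"dx": 0, "dy": 0, "dz": 1.0, "rx": 0, "ry": 0, "rz": 0}, {"dx": 0, "dy": 0, "dz": 1.0, "rx": 0, "ry": 0, "rz": 0}]}}

```text
clock: 30.2
position: [0.5436, 0.3725, 0.1981]
tcp_rot: [0.993, 0.114, 0.001, -0.0]
wrist_force: [0.6, -0.7, -1.6]
opening: 0.506
grip_force: 0.0
```

```bash
python3 st.py; python3 - <<'E'
from h import *
s=grab('scene','end.png');d=grab('top')
cv2.imwrite('pics/endc.png',np.hstack([cv2.resize(s['img'][250:370,370:490],(400,400),interpolation=3),cv2.resize(d['img'][90:340,130:530],(400,250)).repeat(1,0) if 0 else cv2.resize(d['img'][150:350,130:530],(400,400))])[:,:,::-1])
E
```

```text
[-0.0466 -0.2337 -0.2603  0.0104  0.012   0.0124  0.5428  0.3717  0.1958] 0.1710826842834731 30.5
```

View pics/endc.png

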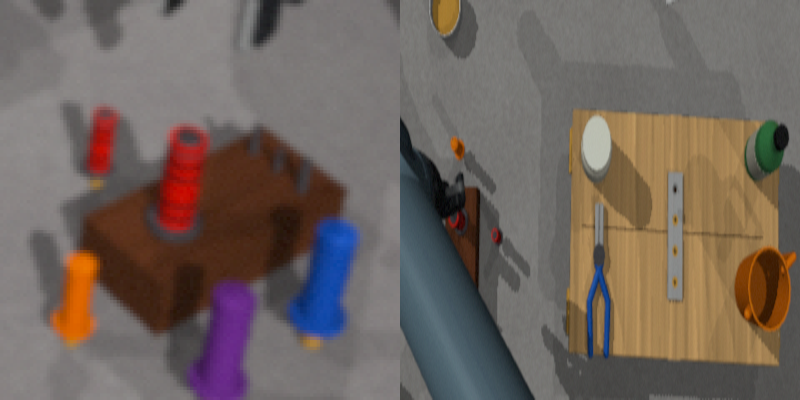

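The crop shows the punch upright in its block at (180,180), its disc flat on the block, and the gripper well above it. The things on the stool have not moved.

```bash
python3 -c "
from rig import job
print(job.finish_job())"
```

```text
the job is handed in; nothing more can be done
None
```

I pressed the red punch into the open hole at about 15 N for just over a second, lifted it straight off and stood it back in its block. The job was handed in at about 31 s, with nothing on the stool moved; I did not check the mark itself in a picture.

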